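# Push the pin canister home in its vee stop

## Task

Push the brass screw-top canister along the bench into the iron vee-shaped stop until it is fully home, touching both arms of the vee, so that it cannot be knocked off while the centrifuge runs. Slide it gently with the fingers, upright on the bench all the way: do not pick it up, tip it or bat it, and leave the cup holder, gear, clamp screw and awl where they lie. Finish with the hand clear of it.

Things in the scene. Friction and masses are not known exactly. Their poses are not given: they have to be found in the camera images.
- canister: Squat round brass canister of pins with a knurled screw lid, loose on the bench, 0.5 to 0.8 kg. Body 88 mm in diameter from the bench up to 42 mm, lid 84 to 86 mm in diameter, 62 mm high in all. Origin: centre of its underside; z is up. It is round, so its yaw means nothing.
- stop: Iron vee stop fixed to the bench: two straight arms 30 mm high, 12 mm thick, at a right angle, inner faces 65 mm long. Origin, at bench height: where the canister's centre stands when home against both arms, 62 mm from the inner corner. x axis: from the corner straight out of the mouth; z up. The mouth faces -y within 17 degrees; the canister starts 0.2 to 0.4 m off there, path clear.
- cup_holder: Bystander: loose open copper cup, 52 mm in diameter, 58 mm high, with a 10 mm stud on each side (71 mm over both). Origin: centre of its underside.
- bevel_gear: Bystander: loose dark iron bevel gear lying flat, about 66 mm in diameter, 27 mm high. Origin: centre of its underside.
- clamp_screw: Bystander: loose nickel-plated clamp screw lying along its x axis, 90 mm long, 20 mm high, with a 56 mm cross bar through its square head at -x. Origin: on the bench under its middle.
- awl: Bystander: loose awl with a black horn handle lying along its x axis, handle 60 mm long to -x, point 63 mm to +x, 18 mm high. Origin: on the bench under the handle's front end.
Not all that is in view belongs to the job. Several things have the shape of the canister; the one meant has the colours described above. What is shaped like the stop but blue is not meant.

How it is judged (in metres and radians):
At the end, for the whole second after the job is handed in: The canister stands upright and still on the bench, its centre within 4 mm of the place where it touches both arms of the vee (horizontal distance between canister and stop below 0.004 m and height (world z) of canister below 0.004 m and angle between canister's own z axis and vertical below 0.05 rad and linear speed of canister below 0.02 m/s).
It fails at once if the canister is lifted off the bench (more than 10 mm) (height (world z) of canister above 0.01 m).
It fails at once if the canister is tipped (more than 0.2 rad) (angle between canister's own z axis and vertical above 0.2 rad).
It fails at once if the canister is batted along (faster than 0.5 m/s) (linear speed of canister above 0.5 m/s).
It fails at once if a bystander (cup holder, gear, clamp screw or awl) is moved more than 20 mm (distance of any of cup_holder, bevel_gear, clamp_screw, awl from where it was at the start of the episode above 0.02 m).
It also fails if it takes over 42 s, if anything falls off the work surface, if the arm or the gripper's body presses on something with over 40 N, if the wrist force passes 120 N, or if a joint passes its speed limit or range.

## Robot

A 6-joint arm with a two-finger parallel gripper is mounted at the origin on the work surface. World frame = base frame: x ahead of the robot, y to its left, z up, the work surface at z = 0. Lengths are in m, angles in degrees, forces in N, time in s.
With the tool pointing down it reaches from about 0.4 to 0.825 m from the base axis. Payload 7 kg.
Tool frame: the origin (TCP) lies at the centre of the arm's flange, where the gripper is bolted on; the fingertips stand 178 mm ahead of it and the grasp point (between the pads) lies 159 mm ahead of it; z points along the fingers, y is the line along which they close (so a half turn about z gives the same grasp; the last joint's range is limited). The gripper opens to 88 mm and grips with 3 to 60 N. Pads are 19 mm wide; open, the fingers measure 130 mm over their backs; the gripper's body (78 mm by 193 mm) begins 47 mm behind the grasp point.
Start: joints at [89.33, 20.546, 0.682, 0, -70.136, -16.507], TCP at [0.199, 0.645, 0.405] pointing down, gripper open.
Joint ranges: [-176.03, 176.03], [-82.01, 121.73], [-58.28, 71.71], [-173.87, 95.51], [-174.79, -0.11], [-173.66, 173.66]. Speed limits (degrees/s): [136.94, 136.94, 172.46, 180, 180, 180].

## Interface

Orientations are given as [roll, pitch, yaw] about the fixed x, y, z axes, in that order (R = Rz(yaw) Ry(pitch) Rx(roll)).
In Python, from plant import telemetry, snapshot, workorder, nets gives the robot as it stands.
- The arm moves only by the shell command python3 -m creep 'ROWS'. ROWS is JSON, a list that holds one entry, the list of rows, each a list of 5 numbers: the shift along the tool's x, y, z normalised to -1 to 1, where 1 is 0.2 m, then the turn about the tool's z normalised to -1 to 1, where 1 is pi/2 rad, then the opening, from 0 (shut) to 1 (fully open). In form: [[[x, y, z, spin, hand], ...]]. A call has 1 to 8 rows; each row shifts and turns the commanded pose from where the row before left it, along the tool's axes as they then stand; what a row does not reach is not made up. A row lasts 1/12 s, in which the tool goes at most 41.7 mm and 7.16 degrees, less where a joint would pass 70% of its speed; a pose out of reach is approached as far as the arm can. A call with a number of a shift or a turn outside -1 to 1 is refused whole. A call with a gripper value outside its range is refused whole. The fingers move at their own pace and stop on an object; the grip force is fixed at half the most. Time passes only in rows, so rows that do not move let the fingers close. It gives the time, the measured TCP pose, the force, the opening and the grip force at its end, in the units of the state.
- telemetry.get_obs(): the state, without advancing time (a new reading comes with each control period).
- snapshot(name): name is "scene" or "top" or "wrist"; returns a dict with "frame" (480x640x3 uint8, red, green, blue), "fx", "fy", "cx", "cy" (pixels), "rvec" (rotation vector, rad) and "tvec" (3), from world to camera coordinates, as OpenCV has them; the wrist camera has in their place "mount" (4x4, takes a point from camera to tool coordinates, whose origin is the TCP and whose axes are the flange's). Camera axes: x right, y down, z forward; pixel columns grow to the right and rows downward; lengths in m; the calibration is good to about 2 mm. A picture is of the moment at which its call begins: read the wrist's pose just before it. There is no depth.
- workorder.close_job(): hands the job in; it is judged then, once.
Trained networks look in a picture, given as the dict that the camera call returned (one of the last four; its "shot" number tells which), for a name from the list of things; names that differ only in an ending like _2 or _b are one class to them, and where a whole thing is asked for, a point or a joint stands for the part that bears it (a point fixed in the world has none). Each returns a list of dicts, best first, with "confidence" (0 to 1); they miss things now and then, are a little off and sometimes report something else, mostly with a low value. They report only what shows in the picture. A call takes as long as a camera call. They do not tell look-alikes from the thing itself.
- nets.find_in(picture, query): "uv" ([column, row] in pixels, amid what is visible of it).
- nets.masks_of(picture, query): "region" (480x640 bool, what is visible of it) and "uv" ([column, row] in pixels, amid what is visible of it).
- nets.landmark_of(picture, query): "uv" ([column, row] in pixels: a listed point, or the origin of a listed thing).
The state is a dict: "clock": time; "joint_pos": joint angles; "qvel": joint speeds; "tau": joint torques, N m; "tool_pos": TCP position; "orientation": TCP orientation; "force": force on the tool from outside, world axes, zero at the start; "moment": the same for the moment, N m; "opening": finger opening in m; "gripper_force": force on a finger pad.
Only numpy, scipy, OpenCV 4.12 (cv2) and the standard library are available. Lean on these libraries where they do the work, as an engineer would, in place of code of your own. Each camera call takes 0.05 s, during which the arm holds its last target. There are 200 camera calls.

## Working session

There is one attempt and no reset: what is moved stays moved. The work goes in short steps, Python scripts to look and compute and a shell command to move; the robot and the scene stay as the last step left them, time stands still between calls to the robot, and variables do not carry over. Pictures are saved under pics/ and viewed, at most 10 in all, crops included, and the job is handed in when it is done.

```bash
mkdir -p pics; cat > h.py <<'E'
import numpy as np, cv2
from plant import telemetry, snapshot, workorder, nets
def ray(p,uv,z):
    R=cv2.Rodrigues(np.array(p["rvec"],float))[0];t=np.array(p["tvec"],float)
    d=R.T@np.array([(uv[0]-p["cx"])/p["fx"],(uv[1]-p["cy"])/p["fy"],1]);c=-R.T@t
    return (c+d*(z-c[2])/d[2]).round(4)
def proj(p,pts):
    K=np.array([[p["fx"],0,p["cx"]],[0,p["fy"],p["cy"]],[0,0,1.]])
    return cv2.projectPoints(np.array(pts,float),np.array(p["rvec"],float),np.array(p["tvec"],float),K,None)[0][:,0]
def save(p,n): cv2.imwrite("pics/"+n,p["frame"][:,:,::-1])
E
python3 - <<'E'
from h import *
o=telemetry.get_obs();print(o["clock"],o["tool_pos"],o["orientation"],o["force"],o["opening"])
for n in("top","scene"):
    p=snapshot(n);save(p,n+"0.png")
    for q in("canister","stop","cup_holder","bevel_gear","clamp_screw","awl"):
        print(n,q,[(np.round(r["uv"]).tolist(),round(r["confidence"],2),ray(p,r["uv"],0)[:2].tolist()) for r in nets.landmark_of(p,q)])
E
```

```text
0.0 [0.19927187 0.64470709 0.40370348] [ 1.79902630e+02 -9.92244567e-03 -1.71830115e+01] [-0.21264848  0.24680051 -0.05138442] 0.0876216272904479
top canister [([451.0, 218.0], 0.72, [0.6419, -0.1572]), ([427.0, 280.0], 0.67, [0.5266, -0.1006])]
top stop []
top cup_holder []
top bevel_gear [([175.0, 271.0], 0.87, [0.5683, 0.3665])]
top clamp_screw [([335.0, 153.0], 0.63, [0.7845, 0.0549]), ([426.0, 283.0], 0.59, [0.5198, -0.0971])]
top awl [([364.0, 371.0], 0.77, [0.3665, 0.028])]
scene canister [([222.0, 313.0], 0.68, [0.6356, -0.1545]), ([228.0, 255.0], 0.67, [0.5149, -0.1057])]
scene stop [([314.0, 178.0], 0.73, [0.3978, 0.1376])]
scene cup_holder [([267.0, 369.0], 0.71, [0.7758, -0.1069])]
scene bevel_gear [([437.0, 203.0], 0.88, [0.5672, 0.3699])]
scene clamp_screw [([348.0, 340.0], 0.95, [0.7826, 0.0561])]
scene awl [([264.0, 182.0], 0.84, [0.3622, 0.0255])]
```

View pics/top0.png

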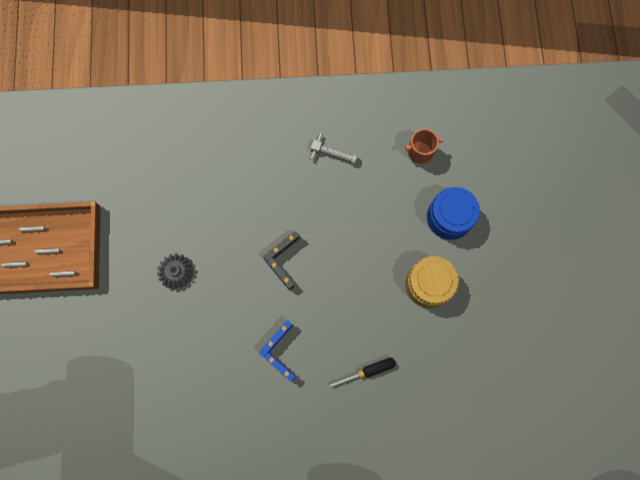

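View pics/scene0.png

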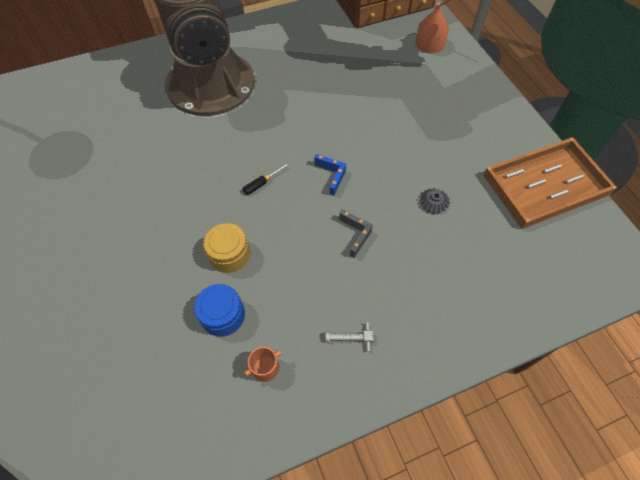

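The top view shows the brass canister at about (433,281), the iron vee with its corner at about (266,258) and the mouth facing image right (-y). The blue look-alikes are at (454,212) and (265,352), and the path between canister and vee is clear. Next I'll fit outline models of both to get exact poses.

```bash
cat >> h.py <<'E'
from scipy.optimize import minimize
def draw(p,polys,S=4):
    m=np.zeros((480*S//1,640*S//1),np.uint8)
    for q in polys:
        cv2.fillConvexPoly(m,cv2.convexHull(np.round(proj(p,q)*S+(S-1)/2).astype(np.int32)),255)
    return cv2.resize(m,(640,480),interpolation=cv2.INTER_AREA)/255.
def stop_polys(v):
    s=np.sqrt(.5);out=[]
    c,n=np.cos(v[2]),np.sin(v[2]);R=np.array([[c,-n],[n,c]])
    for g in(1,-1):
        d=np.array([s,g*s]);nn=np.array([-s,g*s]);C=np.array([-.0622,0]);O=C-[.012/s,0]
        q=(R@np.array([C,C+.065*d,C+.065*d+.012*nn,O]).T).T+v[:2]
        out.append([[*a,z] for a in q for z in(0,.03)])
    return out
def can_polys(v):
    a=np.linspace(0,2*np.pi,48,endpoint=False);f=lambda r,z:[[v[0]+r*np.cos(t),v[1]+r*np.sin(t),z] for t in a]
    return [f(.044,0)+f(.044,.042),f(.0425,.042)+f(.0425,.062)]
def brass(p):
    h=cv2.cvtColor(p["frame"],cv2.COLOR_RGB2HSV)
    return ((h[...,0]>12)&(h[...,0]<30)&(h[...,1]>110)&(h[...,2]>50)).astype(np.uint8)
def iron(p):
    h=cv2.cvtColor(p["frame"],cv2.COLOR_RGB2HSV)
    return ((h[...,2]<78)|brass(p).astype(bool)).astype(np.uint8)
def fit(p,mask,polys,v0,r=45):
    u=proj(p,[[v0[0],v0[1],0.02]])[0].astype(int)
    w=np.zeros((480,640));w[max(0,u[1]-r):u[1]+r,max(0,u[0]-r):u[0]+r]=1
    f=lambda v:(w*np.abs(draw(p,polys(v))-mask)).sum()
    v0=np.array(v0,float);best=None
    for k in range(3):
        sim=np.vstack([v0]+[v0+d for d in np.diag([.008,.008,.15][:len(v0)])*(-1)**k/(k+1)])
        b=minimize(f,v0,method="Nelder-Mead",options=dict(initial_simplex=sim,xatol=1e-4,fatol=.05));v0=b.x
    return v0.round(4),round(b.fun,1),int((w*mask).sum())
E
python3 - <<'E'
from h import *
ims=[]
for n,c,s in(("top",(427,280),(290,263)),("scene",(228,255),(345,232))):
    p=snapshot(n);c0=ray(p,c,.02)[:2]
    print(n,fit(p,brass(p),can_polys,c0))
    s0=ray(p,s,.0)[:2]; vs=fit(p,iron(p),stop_polys,[*s0,-np.pi/2],40);print(n,s0,vs)
    im=p["frame"][:,:,::-1].copy()
    big=cv2.resize(im,None,fx=4,fy=4,interpolation=cv2.INTER_CUBIC)
    for q in stop_polys(vs[0]): cv2.polylines(big,[cv2.convexHull(np.round(proj(p,q)*4+1.5).astype(np.int32))],True,(0,0,255),1)
    u=proj(p,[[*vs[0][:2],0]])[0].astype(int)*4
    ims.append(big[u[1]-160:u[1]+160,u[0]-200:u[0]+160])
cv2.imwrite("pics/fit.png",np.hstack(ims))
E
```

```text
top (array([ 0.5176, -0.1022]), np.float64(111.4), 2099)
top [0.5717 0.1522] (array([ 0.5744,  0.2509, -2.3208]), np.float64(371.0), 371)
scene (array([ 0.5142, -0.1027]), np.float64(123.7), 1759)
scene [0.5585 0.1467] (array([ 0.5681,  0.121 , -1.7047]), np.float64(336.8), 311)
```

View pics/fit.png

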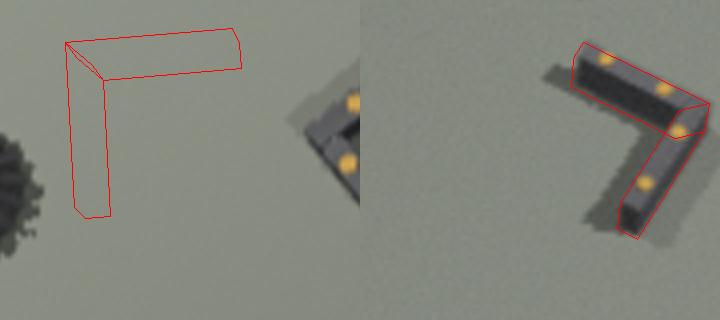

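```bash
python3 - <<'E'
from h import *
p=snapshot("scene");f=p["frame"].astype(int)
# iron top, bench, shadow samples near fit
v=[.568,.121,-1.705]
for nm,pt in(("bench",[.568,.0,0]),("corner top",[.568+.07*np.cos(1.437),.121+.07*np.sin(1.437),.03])):
    print(nm,f[tuple(proj(p,[pt])[0].round().astype(int)[::-1])])
u=proj(p,[[.568,.121,0]])[0].astype(int);print(u)
c=f[u[1]-30:u[1]+36,u[0]-30:u[0]+40].reshape(-1,3)
d=c[:,1]-c[:,2];V=c.max(1)
print(np.histogram(d,bins=range(-20,22,3)));print(np.histogram(V,bins=range(20,170,10)))
for lo in range(20,150,15):
    k=(V>=lo)&(V<lo+15)
    if k.any():print(lo,k.sum(),np.percentile(d[k],[10,50,90]))
E
```

```text
bench [132 135 126]
corner top [ 97  98 102]
[335 239]
(array([   0,    0,    0,    0,    3,  158,  259,  118,  256, 1911, 1833,
         15,    5]), array([-20, -17, -14, -11,  -8,  -5,  -2,   1,   4,   7,  10,  13,  16,
        19]))
(array([   0,    0,   98,   73,   59,   66,  178,  162,  171,  153,  149,
       3372,  101,    9]), array([ 20,  30,  40,  50,  60,  70,  80,  90, 100, 110, 120, 130, 140,
       150, 160]))
35 98 [-3. -1.  1.]
50 89 [-3.  -1.   2.2]
65 109 [-3. -1.  5.]
80 263 [-1.8  5.   7. ]
95 248 [-4.  -1.5  7. ]
110 273 [6. 8. 9.]
125 3401 [ 8. 10. 11.]
140 104 [ 9. 11. 20.]
```

G−B separates iron from bench and its shadows well.

```bash
cat >> h.py <<'E'
def iron(p):
    f=cv2.GaussianBlur(p["frame"],(3,3),0).astype(int)
    return (((f[...,1]-f[...,2]<3)&(f.max(2)<125)&(f[...,2]-f[...,0]<25))|brass(p).astype(bool)).astype(np.uint8)
E
python3 - <<'E'
from h import *
ims=[]
for n in("top","scene"):
    p=snapshot(n)
    vs=fit(p,iron(p),stop_polys,[.57,.121,-1.7],34 if n=="top" else 40);print(n,vs)
    cs=fit(p,brass(p),can_polys,[.517,-.102])[0]
    big=cv2.resize(p["frame"][:,:,::-1],None,fx=4,fy=4,interpolation=cv2.INTER_CUBIC)
    for q in stop_polys(vs[0])+can_polys(cs): cv2.polylines(big,[cv2.convexHull(np.round(proj(p,q)*4+1.5).astype(np.int32))],True,(0,0,255),1)
    row=[]
    for w in(vs[0],cs):
        u=proj(p,[[*w[:2],0]])[0].astype(int)*4
        row.append(big[u[1]-140:u[1]+140,u[0]-180:u[0]+180])
    ims.append(np.hstack(row))
cv2.imwrite("pics/fit2.png",np.vstack(ims))
E
```

```text
top (array([ 0.5699,  0.1228, -1.7212]), np.float64(164.9), 421)
scene (array([ 0.567 ,  0.1221, -1.7093]), np.float64(151.6), 517)
```

View pics/fit2.png

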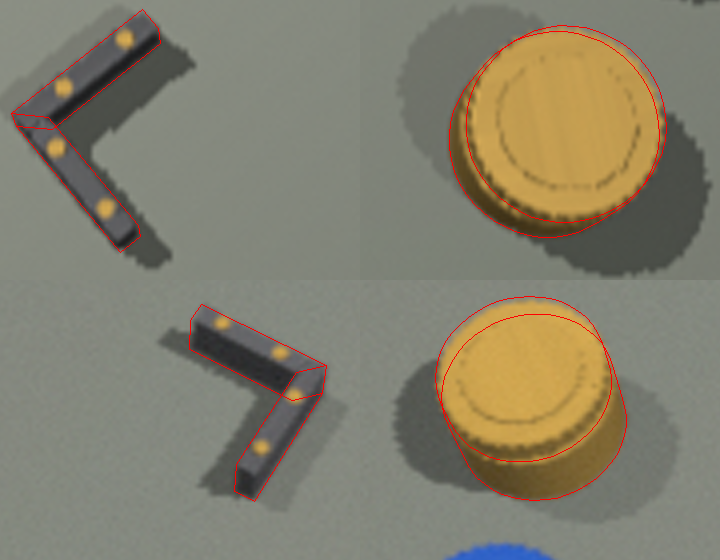

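The fits overlay well from both cameras. The canister is at (0.516,-0.1025), the stop at (0.568,0.1225) with yaw about -98°, so the push heading is 77° over 0.23 m. I'll turn the tool to yaw -103 and part the fingers by 50 mm as a cradle.

```bash
python3 -m creep '[[[0,0,0,0.0794,0.57],[0,0,0,0.0794,0.57],[0,0,0,0.0794,0.57],[0,0,0,0.0794,0.57],[0,0,0,0.0794,0.57],[0,0,0,0.0794,0.57],[0,0,0,0.0794,0.57],[0,0,0,0.0794,0.57]]]'
python3 -m creep '[[[0,0,0,0.0794,0.57],[0,0,0,0.0794,0.57],[0,0,0,0.0794,0.57],[0,0,0,0.0794,0.57],[0.115,-0.155,0,0,0.57],[0.115,-0.155,0,0,0.57],[0.115,-0.155,0,0,0.57],[0.115,-0.155,0,0,0.57]]]'
python3 -m creep '[[[0.115,-0.155,0,0,0.57],[0.115,-0.155,0,0,0.57],[0.115,-0.155,0,0,0.57],[0.115,-0.155,0,0,0.57],[0.115,-0.155,0,0,0.57],[0.115,-0.155,0,0,0.57]]]'
```

```text
clock: 1.62
tool_pos: [0.1993, 0.6449, 0.4047]
orientation: [180.0, 0.0, -74.7]
force: [-0.6, 0.1, -0.6]
opening: 0.0501
gripper_force: 0.0
clock: 2.28
tool_pos: [0.3002, 0.5262, 0.4047]
orientation: [-180.0, 0.0, -102.9]
force: [0.8, 0.8, 0.3]
opening: 0.0503
gripper_force: 0.0
clock: 2.78
tool_pos: [0.4509, 0.3497, 0.4051]
orientation: [-180.0, 0.0, -102.9]
force: [0.5, 0.9, -0.0]
opening: 0.0501
gripper_force: 0.0
```

```bash
python3 -m creep '[[[0.184,-0.059,0,0,0.57],[0.184,-0.059,0,0,0.57],[0.184,-0.059,0,0,0.57],[0.184,-0.059,0,0,0.57],[0.184,-0.059,0,0,0.57],[0.184,-0.059,0,0,0.57],[0.184,-0.059,0,0,0.57],[0.184,-0.059,0,0,0.57]]]'
python3 -m creep '[[[0.184,-0.059,0,0,0.57],[0.184,-0.059,0,0,0.57],[0.184,-0.059,0,0,0.57],[0.184,-0.059,0,0,0.57],[0.184,-0.059,0,0,0.57],[0.184,-0.059,0,0,0.57],[0,0,0,0,0.57]]]'
python3 - <<'E'
from h import *
o=telemetry.get_obs();print(o["clock"],o["tool_pos"],o["orientation"])
for n in("top","scene"):
    p=snapshot(n);print(fit(p,brass(p),can_polys,[.516,-.1025]));save(p,n+"1.png")
t=o["tool_pos"];d=np.array([.516,-.1025])-t[:2];y=np.radians(o["orientation"][2]);print("tool x,y of canister",d@[np.cos(y),np.sin(y)],d@[np.sin(y),-np.cos(y)])
E
```

```text
clock: 3.45
tool_pos: [0.4758, 0.0415, 0.4051]
orientation: [-179.9, 0.0, -102.9]
force: [0.4, 0.0, -0.6]
opening: 0.05
gripper_force: 0.0
clock: 4.03
tool_pos: [0.4957, -0.1928, 0.4045]
orientation: [180.0, -0.1, -103.2]
force: [0.1, 0.5, 0.3]
opening: 0.0497
gripper_force: 0.0
4.0333 [ 0.49570484 -0.19279875  0.40448467] [ 1.79984146e+02 -7.06559075e-02 -1.03177431e+02]
(array([0.5592, 0.0453]), np.float64(0.0), 0)
(array([ 0.5137, -0.1023]), np.float64(120.1), 1764)
tool x,y of canister -0.09254770385489869 0.0008244008655836498
```

View pics/scene1.png

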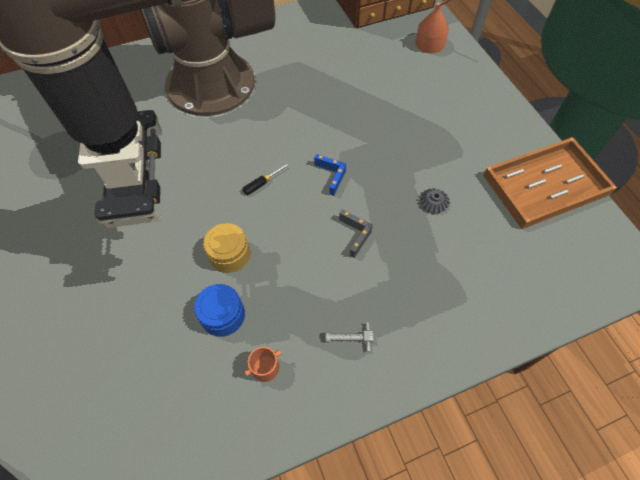

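The scene view shows the hand behind the canister (hand at about (125,180), canister at (228,248)) and everything still in its place. I'll descend and close the gap.

```bash
python3 -m creep '[[[0,0,0.175,0,0.57],[0,0,0.175,0,0.57],[0,0,0.175,0,0.57],[0,0,0.175,0,0.57],[0,0,0.175,0,0.57],[0,0,0.15,0,0.57],[0,0,0.025,0,0.57],[0,0,0,0,0.57]]]'
python3 -m creep '[[[-0.05,0.002,0,0,0.57],[-0.05,0.002,0,0,0.57],[-0.05,0,0,0,0.57],[-0.025,0,0,0,0.57],[-0.025,0,0,0,0.57],[-0.025,0,0,0,0.57],[-0.025,0,0,0,0.57],[-0.025,0,0,0,0.57]]]'
```

```text
clock: 4.8
tool_pos: [0.4954, -0.1868, 0.1933]
orientation: [179.8, -0.1, -102.8]
force: [-0.7, 0.4, 1.0]
opening: 0.0502
gripper_force: 0.0
clock: 5.47
tool_pos: [0.5072, -0.1343, 0.1954]
orientation: [-180.0, -0.1, -102.9]
force: [-2.4, -8.7, 6.3]
opening: 0.0499
gripper_force: 4.0
```

Contact made, at about 9 N. I'll push along at about 72 mm/s.

```bash
python3 -m creep '[[[-0.03,0,0,0,0.57],[-0.03,0,0,0,0.57],[-0.03,0,0,0,0.57],[-0.03,0,0,0,0.57],[-0.03,0,0,0,0.57],[-0.03,0,0,0,0.57],[-0.03,0,0,0,0.57],[-0.03,0,0,0,0.57]]]'
python3 -m creep '[[[-0.03,0,0,0,0.57],[-0.03,0,0,0,0.57],[-0.03,0,0,0,0.57],[-0.03,0,0,0,0.57],[-0.03,0,0,0,0.57],[-0.03,0,0,0,0.57],[-0.03,0,0,0,0.57],[-0.03,0,0,0,0.57]]]'
python3 -m creep '[[[-0.03,0,0,0,0.57],[-0.03,0,0,0,0.57],[-0.03,0,0,0,0.57],[-0.03,0,0,0,0.57],[-0.03,0,0,0,0.57],[-0.03,0,0,0,0.57],[-0.03,0,0,0,0.57],[0,0,0,0,0.57]]]'
python3 - <<'E'
from h import *
o=telemetry.get_obs();print(o["tool_pos"],o["force"])
for n in("scene","top"):
    p=snapshot(n);save(p,n+"2.png")
    t=o["tool_pos"][:2];print(n,fit(p,brass(p),can_polys,t+.0457*np.array([.223,.975])),fit(p,iron(p),stop_polys,[.568,.1225,-1.715],36))
E
```

```text
clock: 6.13
tool_pos: [0.5177, -0.0879, 0.1954]
orientation: [180.0, -0.1, -102.9]
force: [-2.4, -8.6, 7.4]
opening: 0.0504
gripper_force: 4.4
clock: 6.8
tool_pos: [0.5283, -0.0413, 0.1953]
orientation: [179.9, -0.1, -102.9]
force: [-2.3, -9.4, 7.5]
opening: 0.0502
gripper_force: 4.8
clock: 7.47
tool_pos: [0.5378, 0.0003, 0.1952]
orientation: [179.9, -0.1, -102.9]
force: [-1.7, -4.5, 4.7]
opening: 0.0499
gripper_force: 2.9
[5.37789728e-01 3.06381493e-04 1.95190202e-01] [-1.74970616 -4.54190373  4.72727762]
scene (array([0.5499, 0.0559]), np.float64(807.3), 976) (array([ 0.5665,  0.1223, -1.7296]), np.float64(923.8), 1249)
top (array([0.5252, 0.0497]), np.float64(1974.3), 149) (array([ 0.536 ,  0.1732, -1.315 ]), np.float64(11.0), 11)
```

View pics/scene2.png

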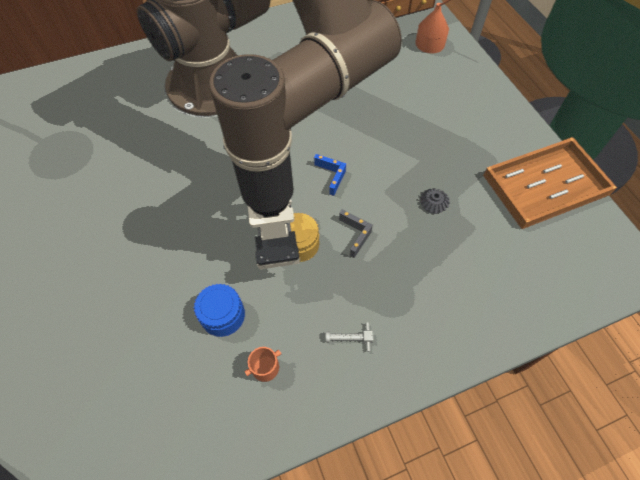

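The view shows the canister at (305,240), upright in the finger cradle and heading into the vee at (357,232). About 80 mm remain. I'll go on and then creep.

```bash
python3 -m creep '[[[-0.03,-0.001,0,0,0.57],[-0.03,-0.001,0,0,0.57],[-0.03,-0.001,0,0,0.57],[-0.03,-0.001,0,0,0.57],[-0.03,-0.001,0,0,0.57],[-0.03,-0.001,0,0,0.57],[-0.03,-0.001,0,0,0.57],[-0.03,-0.001,0,0,0.57]]]'
python3 -m creep '[[[-0.03,0,0,0,0.57],[-0.03,0,0,0,0.57],[-0.02,0,0,0,0.57],[-0.01,0,0,0,0.57],[-0.01,0,0,0,0.57],[-0.01,0,0,0,0.57],[-0.01,0,0,0,0.57]]]'
```

```text
clock: 8.23
tool_pos: [0.5497, 0.0458, 0.195]
orientation: [179.9, -0.2, -103.0]
force: [-2.8, -10.9, 8.3]
opening: 0.0499
gripper_force: 5.4
clock: 8.82
tool_pos: [0.5551, 0.069, 0.195]
orientation: [179.9, -0.2, -103.0]
force: [-2.2, -10.6, 7.9]
opening: 0.0499
gripper_force: 5.4
```

```bash
python3 -m creep '[[[-0.01,0,0,0,0.57],[-0.01,0,0,0,0.57],[-0.01,0,0,0,0.57]]]'; python3 -m creep '[[[-0.005,0,0,0,0.57],[-0.005,0,0,0,0.57],[-0.005,0,0,0,0.57]]]'
```

```text
clock: 9.07
tool_pos: [0.5564, 0.0748, 0.195]
orientation: [179.9, -0.2, -103.0]
force: [-2.9, -9.7, 8.4]
opening: 0.0498
gripper_force: 5.4
clock: 9.32
tool_pos: [0.5571, 0.0777, 0.195]
orientation: [179.9, -0.2, -103.0]
force: [-1.8, -10.3, 7.7]
opening: 0.0501
gripper_force: 5.4
```

```bash
python3 -m creep '[[[-0.005,0,0,0,0.57],[-0.005,0,0,0,0.57],[-0.005,0,0,0,0.57]]]'; python3 -m creep '[[[-0.005,0,0,0,0.57],[-0.005,0,0,0,0.57]]]'
```

```text
clock: 9.57
tool_pos: [0.5577, 0.0806, 0.195]
orientation: [179.9, -0.2, -103.0]
force: [-2.6, -10.4, 8.1]
opening: 0.0498
gripper_force: 5.4
clock: 9.73
tool_pos: [0.5578, 0.0814, 0.195]
orientation: [179.8, -0.3, -103.0]
force: [-1.4, -21.9, 11.6]
opening: 0.05
gripper_force: 9.7
```

```bash
python3 -m creep '[[[-0.005,0,0,0,0.57],[-0.005,0,0,0,0.57],[0,0,0,0,0.57]]]'
```

```text
clock: 9.98
tool_pos: [0.5579, 0.082, 0.195]
orientation: [179.8, -0.4, -103.0]
force: [-1.1, -25.3, 13.8]
opening: 0.05
gripper_force: 11.7
```

Firm contact with both arms: the force rose along the vee's axis. I'll back off and look.

```bash
python3 -m creep '[[[0.01,0,0,0,0.57],[0.02,0,0,0,0.57],[0.08,0,0,0,0.57],[0.15,0,0,0,0.57],[0.15,0,0,0,0.57],[0.15,0,0,0,0.57],[0.15,0,0,0,0.57],[0,0,0,0,0.57]]]'
python3 - <<'E'
from h import *
ims=[]
for n in("top","scene"):
    p=snapshot(n);c=fit(p,brass(p),can_polys,[.568,.1225]);print(n,c)
    big=cv2.resize(p["frame"][:,:,::-1],None,fx=4,fy=4,interpolation=cv2.INTER_CUBIC)
    for q in can_polys(c[0])+stop_polys([.5685,.1225,-1.715]): cv2.polylines(big,[cv2.convexHull(np.round(proj(p,q)*4+1.5).astype(np.int32))],True,(0,0,255),1)
    u=proj(p,[[.568,.1225,0.03]])[0].astype(int)*4
    ims.append(big[u[1]-200:u[1]+200,u[0]-200:u[0]+200])
cv2.imwrite("pics/end.png",np.hstack(ims))
E
```

```text
clock: 10.65
tool_pos: [0.5256, -0.0561, 0.1944]
orientation: [179.9, -0.0, -103.1]
force: [-1.1, -0.0, -0.0]
opening: 0.0496
gripper_force: 0.0
top (array([0.5715, 0.1291]), np.float64(2069.9), 9)
scene (array([0.5674, 0.1234]), np.float64(159.9), 1653)
```

View pics/end.png

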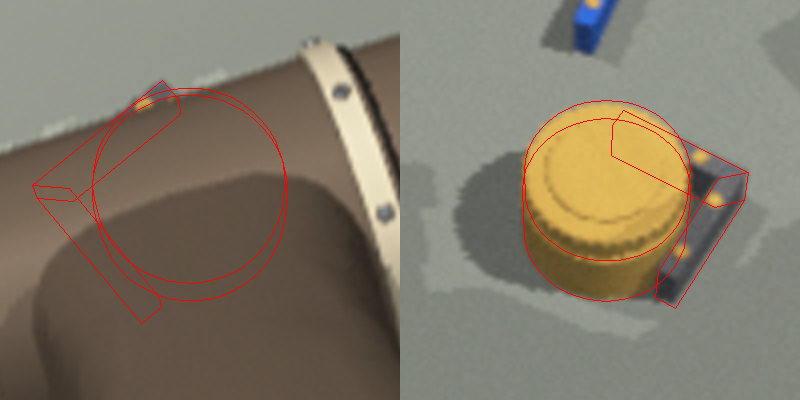

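The canister looks home (scene fit 0.5674,0.1234 against the stop's 0.567,0.1221). To be sure it isn't held off one arm by the cradle, I'll nudge it along the vee's axis with the fingers shut, which leaves it free to move sideways.

```bash
python3 -m creep '[[[0,0,0,-0.053,0],[-0.1,-0.016,0,0,0],[-0.1,-0.016,0,0,0],[-0.1,-0.016,0,0,0],[-0.1,-0.016,0,0,0],[-0.05,-0.016,0,0,0],[-0.05,0,0,0,0],[-0.05,0,0,0,0]]]'
python3 -m creep '[[[-0.02,0,0,0,0],[-0.02,0,0,0,0],[-0.02,0,0,0,0],[-0.01,0,0,0,0],[-0.01,0,0,0,0]]]'
```

```text
clock: 11.42
tool_pos: [0.5592, 0.0552, 0.1945]
orientation: [180.0, 0.0, -98.1]
force: [0.2, -0.3, 0.5]
opening: 0.003
gripper_force: 0.0
clock: 11.83
tool_pos: [0.5613, 0.0698, 0.1947]
orientation: [180.0, -0.0, -98.2]
force: [0.6, -4.2, 0.4]
opening: 0.0004
gripper_force: 2.6
```

```bash
python3 -m creep '[[[-0.005,0,0,0,0],[-0.005,0,0,0,0],[-0.005,0,0,0,0]]]';python3 -m creep '[[[-0.005,0,0,0,0],[-0.005,0,0,0,0],[0,0,0,0,0]]]'
```

```text
clock: 12.08
tool_pos: [0.5614, 0.0708, 0.1947]
orientation: [179.9, -0.2, -98.2]
force: [2.5, -18.5, 2.3]
opening: 0.0004
gripper_force: 8.7
clock: 12.33
tool_pos: [0.5615, 0.0712, 0.1947]
orientation: [179.8, -0.3, -98.2]
force: [4.1, -22.5, 3.3]
opening: 0.0004
gripper_force: 10.8
```

It's seated: contact came where predicted, and it moved about 1 mm or less under 22 N. I'll retreat and hand in.

```bash
python3 -m creep '[[[0.01,0,0,0,0],[0.02,0,0,0,0],[0.08,0,0,0,0],[0.15,0,0,0,0],[0.15,0,0,0,0],[0.15,0,0,0,0],[0,0,0,0,0],[0,0,0,0,0]]]'
python3 - <<'E'
from h import *
p=snapshot("scene");print(fit(p,brass(p),can_polys,[.568,.1225])); print(workorder.close_job())
E
```

```text
clock: 13.0
tool_pos: [0.5457, -0.0377, 0.1947]
orientation: [180.0, 0.0, -98.3]
force: [-0.3, 1.1, 1.0]
opening: 0.0005
gripper_force: 0.0
(array([0.567 , 0.1236]), np.float64(159.7), 1654)
the job is handed in; nothing more can be done
None
```

The brass canister was slid upright into the iron vee and seated firmly, the hand was drawn clear, and the job was handed in at about 13 s; the hand-in gave no verdict, but my last camera fit put the canister about 1.5 mm from the fitted home position.

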